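Free and swing the revolving rivet anvil

TASK

Change the rivet anvil over: feel for the release of the red-handled locking pin by turning it anticlockwise, draw it straight up out of the green guard, and park it in the yellow rest, pushed to the back of the notch and hanging by its collar. Then, with the pin left parked, swing the turntable clockwise by its black knob until it comes up against its stop, so that the brass anvil sits under the punch guide. Leave the other tools on the bench where they are, and let go of everything.

Things in the scene. Friction and masses are not known exactly. Their poses are not given: they have to be found in the camera images.
- fixture: Revolving rivet anvil screwed to the bench: green base 230 x 170 x 12 mm, steel turntable of radius 70 mm (top 26 mm above the bench), a green guard over its rim at the fixture's -x side, a green punch guide, 78 mm tall (88 over its steel bush), overhanging the rim at its +x side. Origin on the bench under the turntable's axis; +x runs from guard to punch guide, +z up.
- bore (a point): Point on the guard's top (a plate 56 x 60 mm, 52 mm above the bench) on the pin's axis, 58 mm from the turntable's axis. The guard's hole is 32 mm wide; 6 mm under its top a hidden key plate, 6 mm thick, has a slot 12 x 32 mm whose direction cannot be seen.
- pin: Steel locking pin, 120 g. Origin on its axis at the underside of its collar, +z up. Collar 44 mm in diameter, 4 mm thick; shaft 8 mm in diameter, to 34 mm below the origin. The collar rests on the guard; the tip stands in a hole in the turntable and locks it. The pin must rise 35 mm to clear the guard.
- handle (a point): Centre of the pin's red handle, an upright flat tab: 28 mm along its x, 12 mm thick along its y, 36 mm high, from 8 to 44 mm above the pin's origin. Axes as the pin's.
- lug (a point): Centre of the pin's cross lug, 28 mm along its x, 8 mm wide, 15 to 20 mm below the pin's origin. It is caught under the key plate: the pin lifts only about 3 mm until the handle has been turned anticlockwise (from above) by an unknown angle, different each time, between 23 and 80 degrees. Within about 6 degrees of that angle the pin comes straight up.
- notch (a point): Seat of the notch in the fixed rest (yellow, black foot): where the parked pin's origin lies, on the plate's top, 60 mm above the bench. Plate 6 mm thick, notch 12 mm wide, open along this point's -x, flared mouth ending 36 mm from the seat. The shaft goes in along +x, plate between collar and lug, to the notch's end; the collar then rests on the plate. An upright stands 24 mm behind the seat.
- turret (a joint): Angle of the turntable, rad: 0 as locked by the pin, grows clockwise seen from above, up to a stop at 1.571 where the brass anvil is under the punch guide. Friction torque about 0.12 N m; it stays where it is left.
- turret_axis (a point): On the turntable's axis, 26 mm above the bench, +z up.
- turret_knob (a point): Centre of the top of the black upright knob that turns the turntable, 72 mm above the bench: 18 mm in diameter, 34 mm tall, 90 mm from the axis, on a bar that reaches out past the rim.
- toolblock: Wooden block 75 x 110 x 45 mm with punches standing up to 100 mm high; bystander, origin under its centre. It and the yellow rest stand on the two sides of the fixture, either way round.
- mallet: Mallet lying down beyond the fixture: white head 48 mm in diameter and 85 mm long, wooden handle 190 mm along its -x; bystander, origin under the head.
- tin: Tin, 64 mm in diameter and 60 mm high, beyond the fixture; bystander, origin under its centre.
There are look-alikes about, which are no part of the job. Leave any purple or turquoise look-alike of the pin alone.

How it is judged (in metres and radians):
On the way, in this order (a step that is already met when the one before it is completed fails the run):
1. the pin is drawn up clear of the guard (z of pin in the frame of bore above 0.035 m), for 0.1 s.
2. the pin hangs parked in the notch, let go (x of pin in the frame of notch between -0.008 and 0.004 m and y of pin in the frame of notch between -0.005 and 0.005 m and z of pin in the frame of notch between -0.003 and 0.003 m and angle between pin's own z axis and vertical below 0.1 rad and contact force between pin and the fingers below 0.05 N), for 0.2 s.
3. the turntable is swung to its stop (value of joint turret above 1.53 rad), for 0.2 s.
At the end, for the whole second after the job is handed in: The pin hangs at rest in the notch, upright within 0.1 rad, its origin within 8 mm (towards the mouth) of the seat and 5 mm across, its collar resting on the plate (3 mm), and the turntable stands still at its stop (1.53 rad or more) (x of pin in the frame of notch between -0.008 and 0.004 m and y of pin in the frame of notch between -0.005 and 0.005 m and z of pin in the frame of notch between -0.003 and 0.003 m and angle between pin's own z axis and vertical below 0.1 rad and linear speed of pin below 0.02 m/s and value of joint turret above 1.53 rad and velocity of joint turret below 0.05 rad/s); the robot touches nothing.
It fails at once if the tool block, the mallet or the tin is moved by more than 30 mm (distance of any of toolblock, mallet, tin from where it was at the start of the episode above 0.03 m).
It also fails if it takes over 70 s, if anything falls off the work surface, if the arm or the gripper's body presses on something with over 40 N, if the wrist force passes 120 N, or if a joint passes its speed limit or range.

ROBOT

A 7-joint arm with a two-finger parallel gripper is mounted at the origin on the work surface. World frame = base frame: x ahead of the robot, y to its left, z up, the work surface at z = 0. Lengths are in mm, angles in rad, forces in N, time in s.
With the tool pointing down it reaches from about 425 to 875 mm from the base axis. Payload 8.4 kg.
Tool frame: the origin (TCP) lies between the finger pads; the fingertips stand 22 mm ahead of it and the grasp point (between the pads) lies 3 mm ahead of it; z points along the fingers, y is the line along which they close (so a half turn about z gives the same grasp; the last joint's range is limited). The gripper opens to 85 mm and grips with 20 to 120 N. Pads are 22 mm wide; open, the fingers measure 114 mm over their backs; the gripper's body (76 mm by 85 mm) begins 54 mm behind the grasp point. The pads swing forward as they close: fully open they stand 13 mm farther back than shut.
Start: joints at [1.155, 0.333, 0.04, 1.465, -0.013, 1.343, -0.059], TCP at [202.47, -617.633, 253.308] pointing down, gripper open.
Joint ranges: [-2.58, 2.58], [-0.38, 2.09], [-1.3, 1.39], [0.25, 2.4], [-1.5, 4.64], [0.08, 2.09], [-2.65, 2.65]. Speed limits (rad/s): [2.22, 2.22, 2.79, 2.79, 3.14, 3.14, 3.14].

INTERFACE

Orientations are given as a rotation vector (axis times angle).
In Python, from station import ctrl gives the robot as it stands. The module is installed in compiled form; this text tells all that it offers.
- The arm moves only by the tool move_arm, never from a script. Its argument "targets" is a list of rows, each a list of 7 numbers: the turn, a rotation vector about the world's x, y, z in degrees, then the shift along the world's x, y, z in mm, then the opening, from -1 (shut) to 1 (fully open), so that 0 is half open. In form: [[rx, ry, rz, dx, dy, dz, hand], ...]. A call has 1 to 12 rows; each row shifts and turns the commanded pose from where the row before left it; what a row does not reach is not made up. A row lasts 1/12 s, in which the tool goes at most 41.7 mm and 7.16 degrees, less where a joint would pass 70% of its speed; a pose out of reach is approached as far as the arm can. A call with a gripper value outside its range is refused whole. The fingers move at their own pace and stop on an object; the grip force is fixed at half the most. Time passes only in rows, so rows that do not move let the fingers close. It gives the time, the measured TCP pose, the force, the opening and the grip force at its end, in the units of the state.
- ctrl.read_state(): the state, without advancing time (a new reading comes with each control period).
- ctrl.grab_frame(name): name is "scene" or "top" or "wrist"; returns the picture (480x640x3 uint8, red, green, blue); there is no depth.
- ctrl.camera_info(name): a dict with "fx", "fy", "cx", "cy" (pixels), "rvec" (rotation vector, rad) and "tvec" (3), from world to camera coordinates, as OpenCV has them. Camera axes: x right, y down, z forward; pixel columns grow to the right and rows downward; lengths in mm; the calibration is good to about 2 mm. A picture is of the moment at which its call begins: read the wrist's pose just before it. camera_info takes no time and is no camera call; for the wrist camera it gives the pose at the moment of the call.
- ctrl.hand_in(): hands the job in; it is judged then, once.
The state is a dict: "time": time; "joints": joint angles; "dq": joint speeds; "joint_torque": joint torques, N m; "eef_pos": TCP position; "tool_rot": TCP orientation; "force": force on the tool from outside, world axes, zero at the start; "moment": the same for the moment, N m; "gripper_width": finger opening in mm; "finger_force": force on a finger pad.
Only numpy, scipy, OpenCV 4.12 (cv2) and the standard library are available. Lean on these libraries where they do the work, as an engineer would, in place of code of your own. Each camera call takes 0.05 s, during which the arm holds its last target. There are 200 camera calls.

## Working session

There is one attempt and no reset: what is moved stays moved. The work goes in short steps, Python scripts to look and compute and a tool call to move; the robot and the scene stay as the last step left them, time stands still between calls to the robot, and variables do not carry over. Pictures are saved under pics/ and viewed, at most 13 in all, crops included, and the job is handed in when it is done.

Besides the shell and the picture viewer there is one more tool, called after ">>>" in YAML: its name, and indented under it one key for each argument. move_arm: Moves the arm, as the interface text tells. Its arguments: {"type":"object","properties":{"targets":{"type":"array","items":{"type":"array","items":{"type":"number"}}}},"required":["targets"]}

```bash
mkdir -p pics
cat > h.py <<'E'
import numpy as np, cv2
from station import ctrl
def cam(n):
    c=ctrl.camera_info(n); K=np.array([[c['fx'],0,c['cx']],[0,c['fy'],c['cy']],[0,0,1.]])
    R,_=cv2.Rodrigues(np.array(c['rvec'],float)); return K,R,np.array(c['tvec'],float).ravel()
def ray(n,p,C=None):
    K,R,t=C or cam(n); d=R.T@np.linalg.inv(K)@np.array([p[0],p[1],1.]); return -R.T@t,d/np.linalg.norm(d)
def atz(n,p,z,C=None):
    o,d=ray(n,p,C); return o+d*(z-o[2])/d[2]
def tri(rs):
    A=sum(np.eye(3)-np.outer(d,d) for o,d in rs); b=sum((np.eye(3)-np.outer(d,d))@o for o,d in rs); X=np.linalg.solve(A,b)
    return X,[np.linalg.norm(np.cross(X-o,d)) for o,d in rs]
def proj(n,X,C=None):
    K,R,t=C or cam(n); p=K@(R@np.array(X,float)+t); return p[:2]/p[2]
def save(n,f): 
    im=ctrl.grab_frame(n)[:,:,::-1].copy(); cv2.imwrite('pics/'+f,im); return im
E
python3 - <<'E'
from h import *
for n in ('scene','top'): save(n,n+'0.png'); print(n,cam(n))
print(ctrl.read_state())
E
```

```text
scene (array([[576.09864499,   0.        , 314.57768654],
       [  0.        , 576.09864499, 242.76684627],
       [  0.        ,   0.        ,   1.        ]]), array([[-0.63340963,  0.7737158 , -0.01249431],
       [ 0.57991403,  0.46393784, -0.6696726 ],
       [-0.51233969, -0.4314227 , -0.74255134]]), array([ 344.39738372, -311.61685033, 1425.07045625]))
top (array([[522.64306984,   0.        , 323.34112367],
       [  0.        , 522.64306984, 240.69740687],
       [  0.        ,   0.        ,   1.        ]]), array([[-0.00360223, -0.99966806, -0.02551076],
       [-0.99177044,  0.00683631, -0.12784624],
       [ 0.1279782 ,  0.02484029, -0.99146585]]), array([ 51.735077  , 577.68855278, 929.65913538]))
{'time': 0.1, 'joints': array([ 1.15478917,  0.33383058,  0.03986213,  1.46616644, -0.01340504,
        1.34331131, -0.05851752]), 'dq': array([ 1.06230459e-03, -2.64586059e-03,  2.71990382e-03, -2.22896031e-03,
        2.31679461e-04, -2.91908645e-05, -5.77607357e-04]), 'joint_torque': array([ 4.17789677e-03, -6.60013032e+01,  1.37036763e+00, -4.06469929e+01,
        1.72512908e-02,  8.91719246e-03, -1.85431412e-05]), 'eef_pos': array([ 202.36614398, -617.29832248,  252.52430134]), 'tool_rot': array([-3.10086932e+00, -4.95301370e-01,  4.94588035e-04]), 'force': array([ 0.55211627, -0.0607156 , -0.43110267]), 'moment': array([ 0.03284078,  0.02841803, -0.03004858]), 'finger_force': 0.0, 'gripper_width': 85.32977927387093}
```

View pics/scene0.png

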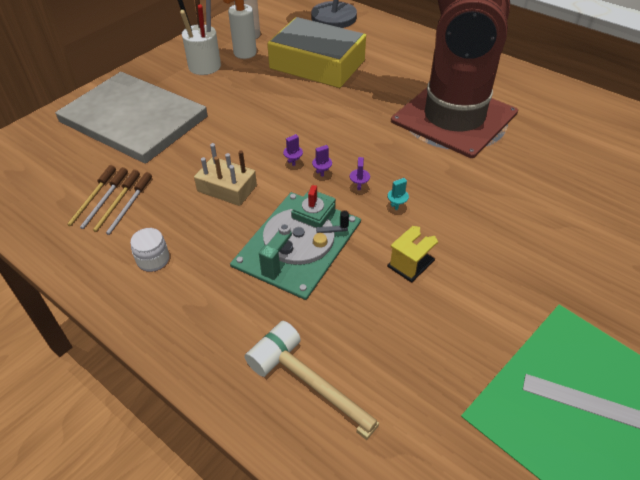

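View pics/top0.png

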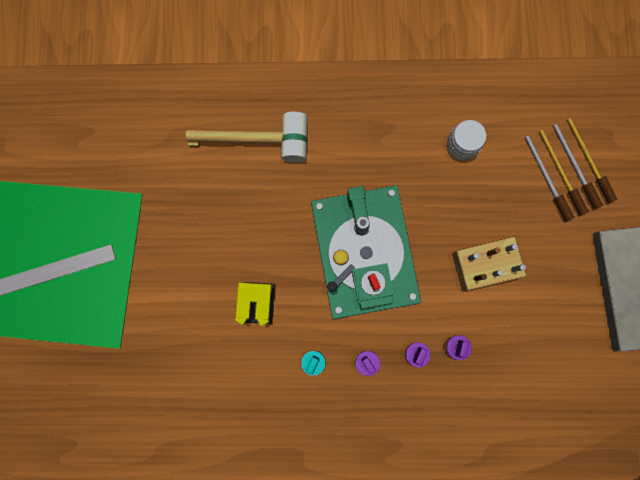

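The scene has five upright pin-like objects. In the top view:
- Red at (375,283), standing in the green guard.
- Turquoise at (313,363).
- Purple at (367,363), (418,355) and (459,348).

Only the red one fits: it has a red handle and stands in the guard. The other five stand on the bare bench. The yellow rest is at (254,303) and its mouth faces the robot. The knob is at about (332,287). I'll enlarge to confirm.

Run:
```python
import cv2,numpy as np
t=cv2.imread('pics/top0.png'); s=cv2.imread('pics/scene0.png')
a=cv2.resize(t[175:335,225:425],(800,640),interpolation=2)  # x4
cv2.imwrite('pics/tz.png',cv2.resize(t[180:330,225:425],(800,600),interpolation=2))
cv2.imwrite('pics/sz.png',cv2.resize(s[170:320,225:445],(792,540),interpolation=2)) #3.6
```

```text
(no output)
```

View pics/tz.png

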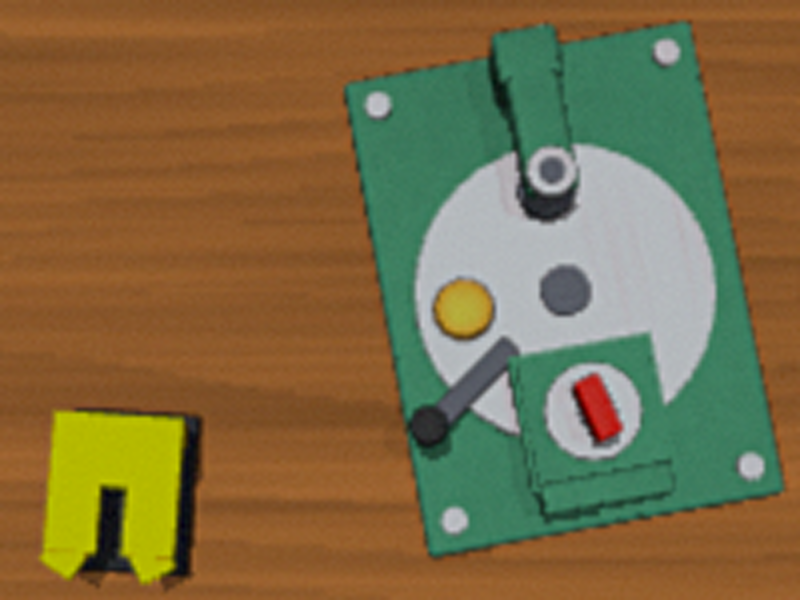

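View pics/sz.png

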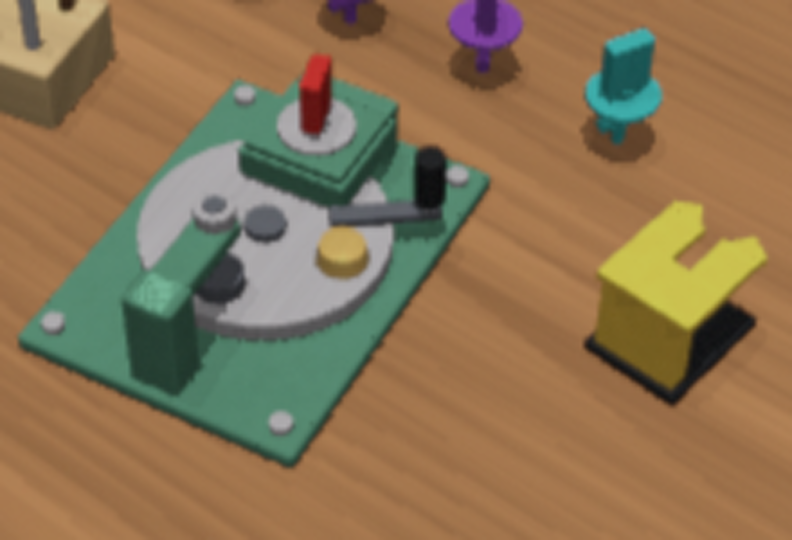

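Run:
```python
from h import *
T=lambda u,v:(u/4+225-.4,v/4+180-.4); S=lambda u,v:(u/3.6+225-.4,v/3.6+170-.4)
P=dict(handletop=((596,403),(318,62)),knob=((430,424),(431,154)),axis=((565,290),(265,222)),collar=((593,411),(316,125)),
 notchend=((112,488),(677,263)),backL=((55,410),(690,327)),backR=((185,418),(600,272)),bush=((551,170),(214,206)),
 tipL=((62,578),(762,256)),tipR=((148,584),(686,204)))
for k,(a,b) in P.items():
    X,e=tri([ray('top',T(*a)),ray('scene',S(*b))]); print(k,X.round(1),np.round(e,1))
for u,v in ((585,374),(622,436),(573,381),(611,444)): print(atz('top',T(u,v),96).round(1))
for u,v in ((345,88),(690,22),(785,492),(430,556)): print('base',atz('top',T(u,v),12).round(1))
for k in P: print(k,atz('top',T(*P[k][0]),{'handletop':96,'knob':72,'axis':28,'collar':56,'bush':88}.get(k,60)).round(1))
```

```text
handletop [500.6 -38.1 102.6] [0.3 0.3]
knob [493.3  33.   71.8] [0.4 0.4]
axis [557.1 -30.   30. ] [0. 0.]
collar [499.9 -40.5  53.7] [0.1 0.1]
notchend [466.8 174.1  59.9] [1.1 1.1]
backL [500.8 201.6  60.5] [0.6 0.6]
backR [496.6 144.   57.9] [1.3 1.3]
bush [604.3 -21.5  86.8] [0.2 0.2]
tipL [425.8 199.7  47.5] [0.7 0.7]
tipR [425.5 155.9  58.2] [3.3 3.3]
[513.6 -34.3  96. ]
[487.  -49.7  96. ]
[510.7 -29.1  96. ]
[483.6 -45.   96. ]
base [657.1  73.1  12. ]
base [687.9 -92.7  12. ]
base [ 463.7 -132.    12. ]
base [434.7  33.5  12. ]
handletop [501.2 -38.9  96. ]
knob [493.5  32.7  72. ]
axis [557.3 -30.1  28. ]
collar [499.7 -40.3  56. ]
notchend [466.2 175.   60. ]
backL [501.1 201.2  60. ]
backR [497.2 142.6  60. ]
bush [604.  -21.3  88. ]
tipL [426.5 196.8  60. ]
tipR [423.8 158.4  60. ]
```

All five candidates are now measured. The red one at top crop (597,405) stands on its collar in the green guard. It triangulates to (500,-40), and the bore predicted from the turntable axis is (500,-40.2), so this is the pin. Its handle lies at a yaw of about 30°. The notch end is at (466,174.5,60) with its +x yaw at about -4°, and the knob is at (493,33,72). Next I approach.

>>> move_arm:
  targets:
    - [0,0,1,13.5,26.2,0,0]
    - [0,0,1,13.5,26.2,0,0]
    - [0,0,1,13.5,26.2,0,0]
    - [0,0,1,13.5,26.2,0,0]
    - [0,0,1,13.5,26.2,0,0]
    - [0,0,1,13.5,26.2,0,0]
    - [0,0,1,13.5,26.2,0,0]
    - [0,0,1,13.5,26.2,0,0]
    - [0,0,1,13.5,26.2,0,0]
    - [0,0,1,13.5,26.2,0,0]
    - [0,0,1,13.5,26.2,0,0]
    - [0,0,1,13.5,26.2,0,0]

```text
time: 1.1
eef_pos: [364.7, -301.8, 253.1]
tool_rot: [-3.033, -0.818, 0.001]
force: [0.8, 0.5, -0.8]
gripper_width: 42.6
finger_force: 0.0
```

>>> move_arm:
  targets:
    - [0,0,0,13.5,26.2,0,0]
    - [0,0,0,13.5,26.2,0,0]
    - [0,0,0,13.5,26.2,0,0]
    - [0,0,0,13.5,26.2,0,0]
    - [0,0,0,13.5,26.2,0,0]
    - [0,0,0,13.5,26.2,0,0]
    - [0,0,0,13.5,26.2,0,0]
    - [0,0,0,13.5,26.2,0,0]
    - [0,0,0,0,26.2,0,0]
    - [0,0,0,0,0,-20,0]
    - [0,0,0,0,0,-20,0]
    - [0,0,0,0,0,0,0]

```text
time: 2.1
eef_pos: [470.5, -66.9, 209.9]
tool_rot: [-3.031, -0.818, 0.008]
force: [-1.1, 0.3, -0.5]
gripper_width: 42.4
finger_force: 0.0
```

Run:
```python
from h import *
s=ctrl.read_state(); C=cam('wrist'); im=save('wrist','w1.png'); print(s['eef_pos'],s['tool_rot'],s['joints'].round(2),s['gripper_width'])
print(-C[1].T@C[2], proj('wrist',[500,-40,96],C),proj('wrist',[500,-40,56],C))
hsv=cv2.cvtColor(im,cv2.COLOR_BGR2HSV); m=((hsv[...,0]<8)|(hsv[...,0]>172))&(hsv[...,1]>170)&(hsv[...,2]>90)
n,l,st,c=cv2.connectedComponentsWithStats(m.astype('uint8'))
for i in range(1,n):
    if st[i,4]>200: print(st[i],c[i])
```

```text
[470.46733373 -66.87009852 209.90557961] [-3.03080281 -0.81806404  0.00760679] [ 0.56  0.04 -0.52  1.91  0.02  1.21 -1.01] 42.44506854045285
[537.82269302 -27.75276834 330.18301923] [309.04457771 191.03371306] [310.76761766 182.76066132]
[300 169  18  44 628] [308.85191083 191.03343949]
```

View pics/w1.png

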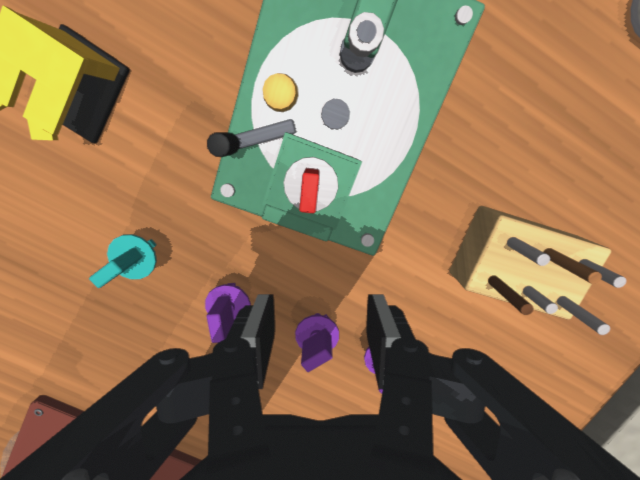

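The wrist view shows the red handle at (309,191), which matches the projection of (500,-40,96), and the collar at (311,184). The position holds, so I descend around the handle and close.

>>> move_arm:
  targets:
    - [0,0,0,10,9,0,0]
    - [0,0,0,10,9,0,0]
    - [0,0,0,9.5,8.7,0,0]
    - [0,0,0,0,0,-25,0]
    - [0,0,0,0,0,-25,0]
    - [0,0,0,0,0,-25,0]
    - [0,0,0,0,0,-20,0]
    - [0,0,0,0,0,-16,0]
    - [0,0,0,0,0,-10,0]
    - [0,0,0,0,0,-6,0]
    - [0,0,0,0,0,0,0]
    - [0,0,0,0,0,0,0]

```text
time: 3.15
eef_pos: [502.5, -40.9, 87.2]
tool_rot: [3.033, 0.817, 0.001]
force: [0.6, -0.2, 0.1]
gripper_width: 42.9
finger_force: 0.0
```

>>> move_arm:
  targets:
    - [0,0,0,0,0,0,-1]
    - [0,0,0,0,0,0,-1]
    - [0,0,0,0,0,0,-1]
    - [0,0,0,0,0,0,-1]
    - [0,0,0,0,0,0,-1]
    - [0,0,0,0,0,0,-1]
    - [0,0,0,0,0,0,-1]

```text
time: 3.73
eef_pos: [502.5, -40.7, 87.3]
tool_rot: [3.033, 0.817, 0.002]
force: [-1.8, 0.8, 6.9]
gripper_width: 11.1
finger_force: 58.7
```

>>> move_arm:
  targets:
    - [0,0,6,0,0.25,0,-1]
    - [0,0,6,0,0.25,0,-1]
    - [0,0,6,0,0.25,0,-1]
    - [0,0,5,0,0.25,0,-1]
    - [0,0,0,0,0,0,-1]
    - [0,0,0,0,0,3,-1]
    - [0,0,0,0,0,3,-1]
    - [0,0,0,0,0,0,-1]

```text
time: 4.4
eef_pos: [501.3, -39.7, 91.1]
tool_rot: [-2.809, -1.404, 0.001]
force: [6.4, 0.5, -20.0]
gripper_width: 11.0
finger_force: 62.4
```

At 23° the pin is blocked: it rose 3.8 mm with -20 N. I'll keep stepping.

>>> move_arm:
  targets:
    - [0,0,0,0,0,-4,-1]
    - [0,0,4,0,0.1,0,-1]
    - [0,0,4,0,0.1,0,-1]
    - [0,0,0,0,0,4,-1]
    - [0,0,0,0,0,0,-1]
    - [0,0,0,0,0,0,-1]

```text
time: 4.9
eef_pos: [501.3, -39.5, 91.7]
tool_rot: [-2.706, -1.594, 0.001]
force: [2.4, 0.5, -15.3]
gripper_width: 11.3
finger_force: 63.3
```

>>> move_arm:
  targets:
    - [0,0,0,0,0,-4,-1]
    - [0,0,4,0,0.1,0,-1]
    - [0,0,4,0,0.1,0,-1]
    - [0,0,0,0,0,4,-1]
    - [0,0,0,0,0,0,-1]
    - [0,0,0,0,0,0,-1]

```text
time: 5.4
eef_pos: [501.6, -39.2, 92.7]
tool_rot: [-2.589, -1.779, 0.001]
force: [-3.8, 1.5, -0.5]
gripper_width: 10.9
finger_force: 65.5
```

>>> move_arm:
  targets:
    - [0,0,0,0,0,-4,-1]
    - [0,0,4,-0.2,0.1,0,-1]
    - [0,0,4,-0.2,0.1,0,-1]
    - [0,0,0,0,0,4,-1]
    - [0,0,0,0,0,0,-1]
    - [0,0,0,0,0,0,-1]

```text
time: 5.9
eef_pos: [501.8, -39.2, 92.7]
tool_rot: [2.459, 1.955, 0.001]
force: [-0.9, 0.6, -0.4]
gripper_width: 10.6
finger_force: 65.3
```

The force is gone at about 39–47°, so either the pin released or the grip slipped. I'll test it by lifting further.

>>> move_arm:
  targets:
    - [0,0,-2,0,0,0,-1]
    - [0,0,0,0,0,3,-1]
    - [0,0,0,0,0,2,-1]
    - [0,0,0,0,0,0,-1]

```text
time: 6.23
eef_pos: [502.1, -39.2, 98.0]
tool_rot: [2.489, 1.915, 0.001]
force: [0.1, 0.7, -0.6]
gripper_width: 11.1
finger_force: 65.1
```

>>> move_arm:
  targets:
    - [0,0,0,0,0,5,-1]
    - [0,0,0,0,0,5,-1]
    - [0,0,0,0,0,5,-1]
    - [0,0,0,0,0,5,-1]
    - [0,0,0,0,0,5,-1]
    - [0,0,0,0,0,8,-1]
    - [0,0,0,0,0,10,-1]
    - [0,0,0,0,0,10,-1]
    - [0,0,0,0,0,0,-1]
    - [0,0,0,0,0,0,-1]

```text
time: 7.07
eef_pos: [502.1, -39.2, 151.2]
tool_rot: [2.489, 1.915, 0.002]
force: [-0.1, 0.3, -2.1]
gripper_width: 11.0
finger_force: 65.2
```

Run:
```python
from h import *
a=save('scene','s2.png'); b=save('wrist','w2.png'); C=cam('wrist'); print(C)
cv2.imwrite('pics/c2.png',np.hstack([cv2.resize(a[120:300,270:430],(400,450),interpolation=2),cv2.resize(b[150:480,150:450],(400,440))[:450] if 0 else cv2.resize(b[150:480,150:450],(400,450))]))
```

```text
(array([[340.62749673,   0.        , 320.21598674],
       [  0.        , 340.62749673, 243.55537182],
       [  0.        ,   0.        ,   1.        ]]), array([[ 0.96673697, -0.25576912, -0.00133416],
       [-0.24293813, -0.91984599,  0.30800069],
       [-0.08000429, -0.29743154, -0.9513852 ]]), array([-493.41039392,   76.55298096,  310.01129417]))
```

View pics/c2.png

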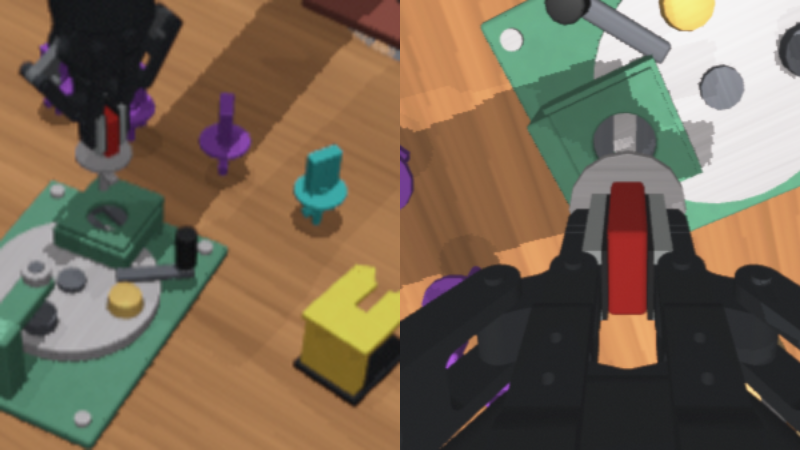

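The pin is out and hangs upright in the fingers, with the collar at scene (312,183) and its far edge at wrist (322,264). I'll work out where its origin sits relative to the TCP.

Run:
```python
from h import *
from scipy.optimize import least_squares
s=ctrl.read_state();print(s['eef_pos'],s['tool_rot'],s['joints'].round(2))
C=cam('wrist'); tcp=s['eef_pos']; yaw=2*np.arctan2(s['tool_rot'][1],s['tool_rot'][0]); print(np.degrees(yaw))
ax=np.array([np.cos(yaw),np.sin(yaw),0])
th=np.linspace(0,2*np.pi,180)
def ring(c): return np.array([proj('wrist',c+22*np.array([np.cos(t),np.sin(t),0]),C) for t in th])
def f(p):
    c=tcp+p[0]*ax+[0,0,-p[1]]; r=ring(c+[0,0,4])
    return np.r_[proj('scene',c+[0,0,4])-(311.6,183.2), r[:,1].min()-263.6, r[:,0].max()-(285/1.333+150)-0, r[:,0].min()-(172/1.333+150)]
r=least_squares(f,[0,36]); print(r.x,r.fun); print((tcp+r.x[0]*ax)[:2], tcp[2]-r.x[1])
# notch from second view: refine rest corners by yellow mask in top image
im=cv2.imread('pics/top0.png'); h=cv2.cvtColor(im,cv2.COLOR_BGR2HSV); m=((abs(h[...,0].astype(int)-29)<5)&(h[...,1]>200)&(h[...,2]>120)).astype('uint8'); m[:,:220]=0;m[:,290:]=0
for v in range(286,328,2):
    u=np.where(m[v])[0]
    if len(u):
        g=np.where(np.diff(u)>1)[0]; print(v,u[0],u[-1],[(u[i],u[i+1]) for i in g], [atz('top',((u[i]+u[i+1])/2,v),60)[:2].round(1) for i in g])
```

```text
[501.39153567 -39.20345871 150.11372848] [-2.48990049e+00 -1.91553605e+00  4.26540845e-04] [ 0.61  0.18 -0.67  1.92  0.12  1.09 -0.37]
-284.8562242629483
[-6.33133443 43.7911273 ] [-1.50254046 -1.18529591 -0.44956603  0.67166882  1.44201809]
[499.76821712 -45.32315091] 106.32260117279486
286 238 270 [] []
288 238 270 [] []
290 238 270 [] []
292 238 269 [] []
294 238 269 [] []
296 238 269 [] []
298 237 269 [] []
300 237 269 [] []
302 237 269 [(np.int64(249), np.int64(257))] [array([465.5, 174.3])]
304 237 268 [(np.int64(249), np.int64(256))] [array([461.9, 175.1])]
306 237 268 [(np.int64(249), np.int64(256))] [array([458.4, 175.1])]
308 236 268 [(np.int64(249), np.int64(256))] [array([454.8, 175.1])]
310 236 268 [(np.int64(248), np.int64(256))] [array([451.3, 175.9])]
312 236 268 [(np.int64(248), np.int64(256))] [array([447.8, 175.8])]
314 236 268 [(np.int64(248), np.int64(256))] [array([444.2, 175.8])]
316 236 268 [(np.int64(248), np.int64(256))] [array([440.7, 175.7])]
318 236 267 [(np.int64(246), np.int64(255))] [array([437.2, 178.4])]
320 236 267 [(np.int64(245), np.int64(258))] [array([433.7, 176.5])]
322 238 267 [(np.int64(243), np.int64(259))] [array([430.2, 177.4])]
324 241 264 [(np.int64(242), np.int64(260))] [array([426.6, 177.3])]
```

Run:
```python
from h import *
from scipy.optimize import least_squares
s=ctrl.read_state(); C=cam('wrist'); tcp=s['eef_pos']; yaw=2*np.arctan2(s['tool_rot'][1],s['tool_rot'][0])
ax=np.array([np.cos(yaw),np.sin(yaw),0]); ay=np.array([-ax[1],ax[0],0])
b=cv2.imread('pics/w2.png').astype(int)
print([(v,b[v,321,2],b[v,321,1]) for v in range(258,390,2)])
pts=[((14,8),284),((14,44),320),((-14,44),381)]
def f(p):
    c=tcp+p[0]*ax
    return [proj('wrist',c+k*ax+[0,0,z-p[1]],C)[1]-v for (k,z),v in pts]
r=least_squares(f,[0,36]); print(r.x,r.fun); c=tcp+r.x[0]*ax-[0,0,r.x[1]]
far=[proj('wrist',c+22*ax+[0,0,z],C)[1] for z in (4,)]; print(c,far,proj('scene',c+[0,0,4]))
```

```text
[(258, np.int64(146), np.int64(142)), (260, np.int64(113), np.int64(110)), (262, np.int64(108), np.int64(105)), (264, np.int64(143), np.int64(139)), (266, np.int64(141), np.int64(137)), (268, np.int64(142), np.int64(138)), (270, np.int64(143), np.int64(140)), (272, np.int64(139), np.int64(135)), (274, np.int64(133), np.int64(130)), (276, np.int64(141), np.int64(138)), (278, np.int64(144), np.int64(140)), (280, np.int64(143), np.int64(139)), (282, np.int64(137), np.int64(130)), (284, np.int64(107), np.int64(38)), (286, np.int64(105), np.int64(31)), (288, np.int64(105), np.int64(29)), (290, np.int64(105), np.int64(31)), (292, np.int64(106), np.int64(30)), (294, np.int64(106), np.int64(30)), (296, np.int64(106), np.int64(30)), (298, np.int64(107), np.int64(30)), (300, np.int64(105), np.int64(28)), (302, np.int64(107), np.int64(31)), (304, np.int64(107), np.int64(31)), (306, np.int64(107), np.int64(31)), (308, np.int64(107), np.int64(31)), (310, np.int64(107), np.int64(30)), (312, np.int64(107), np.int64(30)), (314, np.int64(107), np.int64(31)), (316, np.int64(107), np.int64(29)), (318, 
[... 758 characters left out ...]
.int64(163), np.int64(41)), (362, np.int64(163), np.int64(42)), (364, np.int64(163), np.int64(41)), (366, np.int64(162), np.int64(41)), (368, np.int64(161), np.int64(41)), (370, np.int64(161), np.int64(41)), (372, np.int64(162), np.int64(42)), (374, np.int64(161), np.int64(41)), (376, np.int64(161), np.int64(41)), (378, np.int64(160), np.int64(41)), (380, np.int64(151), np.int64(67)), (382, np.int64(224), np.int64(157)), (384, np.int64(219), np.int64(152)), (386, np.int64(220), np.int64(153)), (388, np.int64(221), np.int64(155))]
[-6.20055364 41.11397577] [-1.02760431  1.34916021 -0.56554066]
[499.80174858 -45.19674182 108.9997527 ] [np.float64(264.8557390435766)] [310.11159294 181.00711356]
```

>>> move_arm:
  targets:
    - [0,0,0,0,0,12,-1]
    - [0,0,0,0,0,13,-1]
    - [0,0,-6,-9,20,0,-1]
    - [0,0,-6,-9,20,0,-1]
    - [0,0,-6,-9,20,0,-1]
    - [0,0,-6,-9,20,0,-1]
    - [0,0,-6,-9,20,0,-1]
    - [0,0,-6,-9,20,0,-1]
    - [0,0,-6,-9,20,0,-1]
    - [0,0,-6,-9,20,0,-1]
    - [0,0,-6,-9,20,0,-1]
    - [0,0,-6,-9,20,0,-1]

```text
time: 8.17
eef_pos: [410.9, 161.9, 175.8]
tool_rot: [3.115, 0.406, 0.0]
force: [-0.5, 0.7, -1.5]
gripper_width: 11.1
finger_force: 65.1
```

>>> move_arm:
  targets:
    - [0,0,-6,-8,18,0,-1]
    - [0,0,-6,0,0,0,-1]
    - [0,0,-6,0,0,0,-1]
    - [0,0,-1,0,0,0,-1]
    - [0,0,0,0,0,0,-1]
    - [0,0,0,0,0,0,-1]
    - [0,0,0,0,0,0,-1]

```text
time: 8.75
eef_pos: [403.6, 178.6, 175.4]
tool_rot: [3.14, -0.102, -0.0]
force: [-0.1, 0.4, -1.5]
gripper_width: 10.9
finger_force: 65.1
```

Run:
```python
from h import *
s=ctrl.read_state();C=cam('wrist');print(s['eef_pos'],s['tool_rot'],s['joints'].round(2),s['force'])
b=save('wrist','w3.png');save('scene','s3.png');print(np.degrees(2*np.arctan2(s['tool_rot'][1],s['tool_rot'][0]))%360)
t=save('top','t3.png')
cv2.imwrite('pics/c3.png',np.hstack([cv2.resize(b,(560,420)),cv2.resize(t[230:370,200:280],(240,420),interpolation=2)]))
```

```text
[403.62790596 178.6339144  175.39470659] [ 3.13991634e+00 -1.02451059e-01 -1.66681570e-04] [ 0.34  0.01 -0.85  2.01  0.01  1.12 -2.14] [-0.11905508  0.36970595 -1.52175477]
356.26236444518145
```

View pics/c3.png

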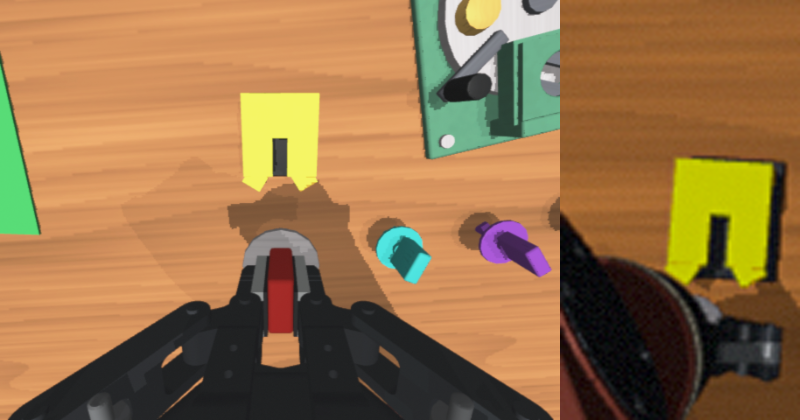

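The wrist view shows the notch at about (320,158–200) and the handle at column 320, so they line up. I'll refine the notch line and the pin's hang from this frame.

Run:
```python
from h import *
from scipy.optimize import least_squares
s=ctrl.read_state(); C=cam('wrist'); tcp=s['eef_pos']; yaw=2*np.arctan2(s['tool_rot'][1],s['tool_rot'][0])
ax=np.array([np.cos(yaw),np.sin(yaw),0]); 
b=cv2.imread('pics/w3.png'); h=cv2.cvtColor(b,cv2.COLOR_BGR2HSV)
y=((abs(h[...,0].astype(int)-29)<5)&(h[...,1]>120)&(h[...,2]>120))
for v in range(150,222,5):
    u=np.where(y[v,260:380])[0]+260; g=np.where(np.diff(u)>2)[0]
    for i in g: print(v,u[i],u[i+1],atz('wrist',((u[i]+u[i+1])/2,v),60,C)[:2].round(1))
col=b[:,320].astype(int); print([v for v in range(240,400) if abs(col[v]-col[v-1]).sum()>60], [(v,tuple(col[v])) for v in range(258,268)])
col=y[:,320]; e=np.where(np.diff(col.astype(int)))[0]; print(e)
for v in e: print(atz('wrist',(320,v+.5),60,C).round(1))
pts=[((14,8),284),((14,44),320),((-14,44),380.5),((22,4),263.5)]
def f(p):
    c,s_=np.cos(p[2]),np.sin(p[2]); o=tcp+p[0]*ax-[0,0,p[1]]
    return [proj('wrist',o+(k*c+z*s_)*ax+np.array([0,0,z*c-k*s_]),C)[1]-v for (k,z),v in pts]
r=least_squares(f,[0,36,0]); print(r.x,r.fun)
```

```text
160 311 328 [463.8 174.6]
165 311 328 [460.5 174.8]
170 311 328 [457.2 175. ]
175 311 328 [453.8 175.2]
180 311 328 [450.4 175.5]
185 311 328 [447.  175.7]
190 311 328 [443.6 175.9]
195 311 328 [440.1 176.2]
200 311 328 [436.6 176.4]
205 304 335 [433.1 176.6]
210 301 338 [429.5 176.9]
215 298 341 [425.9 177.1]
[263, 283, 284, 381] [(258, (np.int64(67), np.int64(102), np.int64(149))), (259, (np.int64(67), np.int64(101), np.int64(145))), (260, (np.int64(73), np.int64(92), np.int64(119))), (261, (np.int64(84), np.int64(87), np.int64(93))), (262, (np.int64(99), np.int64(99), np.int64(101))), (263, (np.int64(144), np.int64(144), np.int64(148))), (264, (np.int64(147), np.int64(147), np.int64(151))), (265, (np.int64(143), np.int64(143), np.int64(147))), (266, (np.int64(143), np.int64(142), np.int64(146))), (267, (np.int64(143), np.int64(142), np.int64(145)))]
[105 157]
[497.8 172.   60. ]
[465.4 174.1  60. ]
[-6.20499880e+00  3.96110410e+01  1.87234473e-02] [-1.21363818 -0.03423785  0.17774075  1.05514339]
```

>>> move_arm:
  targets:
    - [0,0,0,0,0,-18,-1]
    - [0,0,0,0,0,-18,-1]
    - [0,0,0,0,0,-18,-1]
    - [0,0,0,0,0,-12,-1]
    - [0,0,0,0,0,-6,-1]
    - [0,0,0,0,0,0,-1]
    - [0,0,0,7,-0.5,0,-1]
    - [0,0,0,7,-0.5,0,-1]
    - [0,0,0,7,-0.5,0,-1]
    - [0,0,0,7,-0.4,0,-1]
    - [0,0,0,0,0,0,-1]
    - [0,0,0,0,0,0,-1]

```text
time: 9.9
eef_pos: [432.1, 177.1, 103.4]
tool_rot: [-3.139, 0.106, 0.0]
force: [-0.9, -0.1, -1.2]
gripper_width: 10.9
finger_force: 65.2
```

Run:
```python
from h import *
s=ctrl.read_state();print(s['eef_pos'],s['force'])
a=save('scene','s4.png'); b=save('wrist','w4.png'); 
cv2.imwrite('pics/c4.png',np.hstack([cv2.resize(a[170:290,350:450],(400,480),interpolation=2),cv2.resize(b[80:320,220:420],(400,480),interpolation=2)]))
```

```text
[432.05726607 177.09080637 103.44688298] [-0.89403613 -0.10089183 -1.21240396]
```

View pics/c4.png

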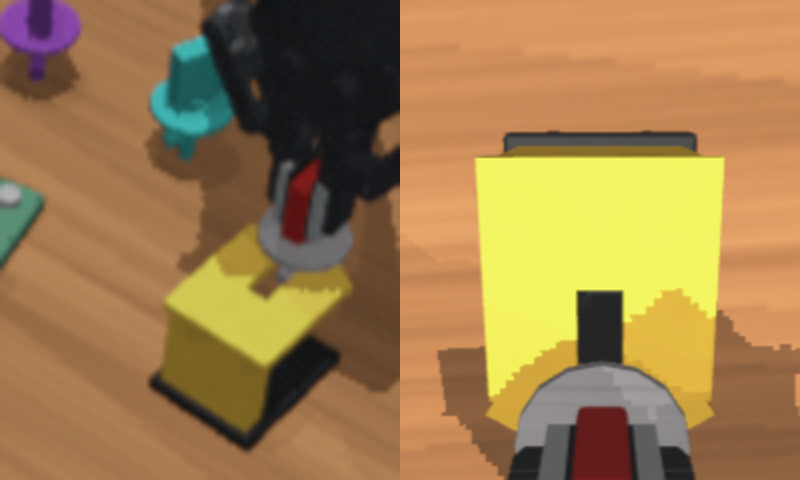

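The scene view shows the collar above the plate and the shaft just entering the mouth at crop (285,270). In the wrist view the notch is centred on the handle. I'll advance.

>>> move_arm:
  targets:
    - [0,0,0,5,-0.3,0,-1]
    - [0,0,0,5,-0.3,0,-1]
    - [0,0,0,5,-0.4,0,-1]
    - [0,0,0,5,-0.3,0,-1]
    - [0,0,0,5,-0.4,0,-1]
    - [0,0,0,0,0,0,-1]

```text
time: 10.5
eef_pos: [457.7, 175.1, 103.3]
tool_rot: [-3.139, 0.107, -0.0]
force: [0.1, 0.4, -1.3]
gripper_width: 11.2
finger_force: 65.2
```

>>> move_arm:
  targets:
    - [0,0,0,3,-0.2,0,-1]
    - [0,0,0,3,-0.2,0,-1]
    - [0,0,0,0,0,0,-1]

```text
time: 10.75
eef_pos: [463.1, 174.8, 103.3]
tool_rot: [-3.14, 0.106, -0.0]
force: [0.1, -1.2, -1.0]
gripper_width: 11.0
finger_force: 65.2
```

>>> move_arm:
  targets:
    - [0,0,0,2,-0.1,0,-1]
    - [0,0,0,0,0,0,-1]
    - [0,0,0,0,0,0,-1]

```text
time: 11.0
eef_pos: [464.5, 174.8, 103.3]
tool_rot: [-3.14, 0.106, 0.0]
force: [-0.2, -0.2, -1.0]
gripper_width: 11.2
finger_force: 65.2
```

>>> move_arm:
  targets:
    - [0,0,0,2,-0.1,0,-1]
    - [0,0,0,0,0,0,-1]
    - [0,0,0,0,0,0,-1]

```text
time: 11.25
eef_pos: [465.5, 174.8, 103.0]
tool_rot: [3.139, -0.105, -0.003]
force: [-6.0, 0.1, 1.5]
gripper_width: 11.2
finger_force: 65.5
```

>>> move_arm:
  targets:
    - [0,0,0,1.5,-0.1,0,-1]
    - [0,0,0,0,0,0,-1]
    - [0,0,0,0,0,0,-1]

```text
time: 11.5
eef_pos: [465.9, 174.8, 102.7]
tool_rot: [3.139, -0.104, -0.007]
force: [-9.7, 0.6, 3.2]
gripper_width: 10.6
finger_force: 65.9
```

>>> move_arm:
  targets:
    - [0,0,0,1.5,-0.1,0,-1]
    - [0,0,0,0,0,0,-1]
    - [0,0,0,0,0,0,-1]

```text
time: 11.75
eef_pos: [466.6, 174.7, 102.1]
tool_rot: [3.139, -0.104, -0.009]
force: [-10.6, -0.0, -0.2]
gripper_width: 11.0
finger_force: 65.2
```

It contacted the notch end at TCP x≈465. I'll ease back, then lower until the collar rests.

>>> move_arm:
  targets:
    - [0,0,0,-2.5,0.2,0,-1]
    - [0,0,0,0,0,0,-1]
    - [0,0,0,0,0,-1.5,-1]
    - [0,0,0,0,0,0,-1]
    - [0,0,0,0,0,0,-1]

```text
time: 12.17
eef_pos: [466.1, 174.7, 101.3]
tool_rot: [3.14, -0.105, -0.003]
force: [-5.3, 0.9, -3.1]
gripper_width: 11.1
finger_force: 64.9
```

>>> move_arm:
  targets:
    - [0,0,0,0,0,-1,-1]
    - [0,0,0,0,0,0,-1]
    - [0,0,0,0,0,0,-1]

```text
time: 12.42
eef_pos: [466.0, 174.8, 100.4]
tool_rot: [3.14, -0.105, -0.003]
force: [-6.6, 1.4, -1.6]
gripper_width: 11.0
finger_force: 65.2
```

>>> move_arm:
  targets:
    - [0,0,0,0,0,-1,-1]
    - [0,0,0,0,0,0,-1]
    - [0,0,0,0,0,0,-1]

```text
time: 12.67
eef_pos: [466.0, 174.8, 99.4]
tool_rot: [3.14, -0.105, -0.003]
force: [-5.7, 0.5, -2.3]
gripper_width: 11.3
finger_force: 65.2
```

>>> move_arm:
  targets:
    - [0,0,0,-0.5,0,-1,-1]
    - [0,0,0,0,0,0,-1]
    - [0,0,0,0,0,0,-1]

```text
time: 12.92
eef_pos: [465.9, 174.8, 98.5]
tool_rot: [3.14, -0.105, -0.002]
force: [-4.3, 1.3, -2.4]
gripper_width: 11.1
finger_force: 65.3
```

>>> move_arm:
  targets:
    - [0,0,0,0,0,-1,-1]
    - [0,0,0,0,0,0,-1]
    - [0,0,0,0,0,0,-1]

```text
time: 13.17
eef_pos: [465.9, 174.8, 97.5]
tool_rot: [3.14, -0.105, -0.002]
force: [-5.1, 1.3, -1.7]
gripper_width: 11.1
finger_force: 65.3
```

>>> move_arm:
  targets:
    - [0,0,0,0,0,-1,-1]
    - [0,0,0,0,0,0,-1]
    - [0,0,0,0,0,0,-1]

```text
time: 13.42
eef_pos: [465.9, 174.8, 96.5]
tool_rot: [3.14, -0.105, -0.002]
force: [-4.9, 1.0, -1.6]
gripper_width: 10.9
finger_force: 65.3
```

>>> move_arm:
  targets:
    - [0,0,0,-0.5,0,-1,-1]
    - [0,0,0,0,0,0,-1]
    - [0,0,0,0,0,0,-1]

```text
time: 13.67
eef_pos: [465.8, 174.8, 95.7]
tool_rot: [-3.14, 0.105, 0.001]
force: [-5.1, 1.3, -1.4]
gripper_width: 11.4
finger_force: 65.3
```

>>> move_arm:
  targets:
    - [0,0,0,0,0,-1,-1]
    - [0,0,0,0,0,0,-1]
    - [0,0,0,0,0,0,-1]

```text
time: 13.92
eef_pos: [465.8, 174.8, 95.6]
tool_rot: [3.139, -0.105, -0.001]
force: [-10.3, -0.9, 11.7]
gripper_width: 10.9
finger_force: 67.3
```

The collar rests at +11.7 N with TCP z 95.6, which implies a drop of 35.6 mm as expected. I'll relax and let go.

>>> move_arm:
  targets:
    - [0,0,0,-0.7,0,0.7,-1]
    - [0,0,0,0,0,0,-1]
    - [0,0,0,0,0,0,-0.5]
    - [0,0,0,0,0,0,-0.3]
    - [0,0,0,0,0,0,0]
    - [0,0,0,0,0,0,0]
    - [0,0,0,0,0,0,0]
    - [0,0,0,0,0,0,0]

```text
time: 14.58
eef_pos: [465.6, 174.7, 95.6]
tool_rot: [-3.14, 0.106, -0.0]
force: [0.3, 0.1, -0.1]
gripper_width: 42.7
finger_force: 0.0
```

>>> move_arm:
  targets:
    - [0,0,0,0,0,8,0]
    - [0,0,0,0,0,12,0]
    - [0,0,0,0,0,20,0]
    - [0,0,0,0,0,30,0]
    - [0,0,0,0,0,30,0]
    - [0,0,0,-20,-15,0,-1]
    - [0,0,0,-20,-15,0,-1]
    - [0,0,0,0,-30,0,-1]
    - [0,0,0,0,-30,0,-1]
    - [0,0,0,0,0,0,-1]
    - [0,0,0,0,0,0,-1]

```text
time: 15.5
eef_pos: [425.7, 83.5, 196.7]
tool_rot: [3.139, -0.11, 0.003]
force: [1.2, 0.8, -0.4]
gripper_width: 0.0
finger_force: 0.0
```

Run:
```python
from h import *
s=ctrl.read_state();print(s['eef_pos'],s['tool_rot'],s['joints'].round(2))
a=save('scene','s5.png'); b=save('wrist','w5.png'); t=save('top','t5.png')
cv2.imwrite('pics/c5.png',np.hstack([cv2.resize(a[170:290,350:450],(400,480),interpolation=2),cv2.resize(b,(400,480))]))
```

```text
[425.66368012  83.470214   196.66304357] [ 3.13913732e+00 -1.10237009e-01  2.61198088e-03] [ 0.48 -0.04 -0.75  2.01 -0.03  1.17 -1.89]
```

View pics/c5.png

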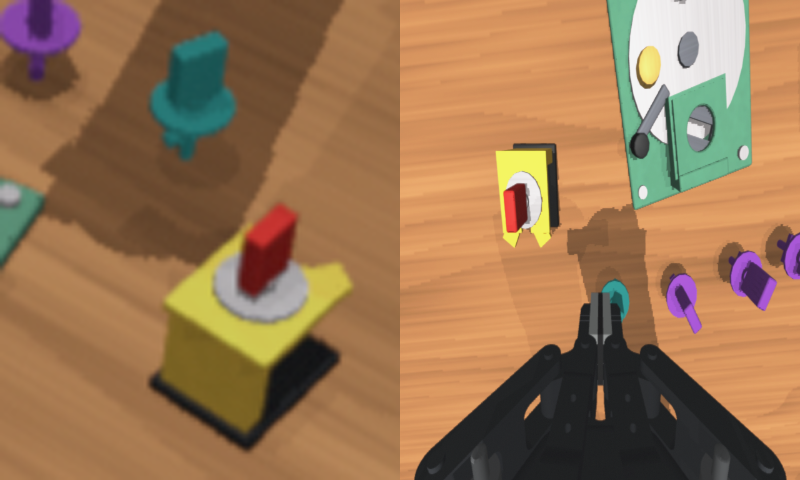

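The pin is parked: in the scene crop the collar lies flat on the plate at (261,285), with the upright handle red. I'll check its position against the seat and measure the punch guide's clearance for the swing.

Run:
```python
from h import *
T=lambda u,v:(u/4+225-.4,v/4+180-.4)
print('collar',atz('scene',(350+261/4,170+285/4),64).round(1))
t=cv2.imread('pics/t5.png').astype(int); w=(t.min(2)>110); w[:,:235]=0; w[:,275:]=0; w[:285]=0; w[330:]=0
v,u=np.where(w); print(len(u), atz('top',(u.mean(),v.mean()),64) if len(u) else '')
print('guide top', [atz('top',T(*p),78).round(1) for p in ((492,38),(555,26),(512,120),(565,70))])
R=lambda p:p
sp=lambda u,v:(u/3.6+225-.4,v/3.6+170-.4)
print('guide foot scene',[atz('scene',sp(*p),12).round(1) for p in ((132,366),(163,390),(192,368))])
```

```text
collar [465.  176.7  64. ]
0 
guide top [array([665.8,   3.8,  78. ]), array([671. , -24.5,  78. ]), array([628.3,  -4.7,  78. ]), array([650.9, -28.6,  78. ])]
guide foot scene [array([667. , -28.9,  12. ]), array([668.7,  -5.4,  12. ]), array([648.3,  -3.4,  12. ])]
```

The parked pin is at the seat within calibration error. The guide occupies y < 4 at x 628–670. I'll straddle the knob loosely with closing direction 30°, and finish at -30° so the leading finger stays clear of the guide.

>>> move_arm:
  targets:
    - [0,0,7,6,-4,-5,-0.35]
    - [0,0,7,6,-4,-5,-0.35]
    - [0,0,7,6,-4,-5,-0.35]
    - [0,0,7,6,-4,-5,-0.35]
    - [0,0,7,6,-4,-5,-0.35]
    - [0,0,7,6,-4,-5,-0.35]
    - [0,0,7,6,-4,-5,-0.35]
    - [0,0,7,6,-4,-5,-0.35]
    - [0,0,7,6,-5,-5,-0.35]
    - [0,0,7,6,-5,-5,-0.35]
    - [0,0,7,6,-5,-5,-0.35]
    - [0,0,7,2,-4,-5,-0.35]

```text
time: 16.65
eef_pos: [494.3, 34.7, 135.4]
tool_rot: [-2.396, -2.031, -0.002]
force: [-0.1, 0.0, -1.3]
gripper_width: 27.8
finger_force: 0.0
```

>>> move_arm:
  targets:
    - [0,0,7,0,0,-5,-0.35]
    - [0,0,7,0,0,-5,-0.35]
    - [0,0,7,0,0,0,-0.35]
    - [0,0,7,0,0,0,-0.35]
    - [0,0,7,0,0,0,-0.35]
    - [0,0,5,0,0,0,-0.35]
    - [0,0,0,0,0,0,-0.35]
    - [0,0,0,0,0,0,-0.35]

```text
time: 17.32
eef_pos: [493.5, 34.6, 125.6]
tool_rot: [-1.569, -2.721, -0.001]
force: [0.2, 0.9, -0.3]
gripper_width: 28.0
finger_force: 0.0
```

Run:
```python
from h import *
s=ctrl.read_state();C=cam('wrist');print(s['eef_pos'],s['joints'].round(2),np.degrees(2*np.arctan2(s['tool_rot'][1],s['tool_rot'][0]))%360,s['gripper_width'])
b=save('wrist','w6.png');p=proj('wrist',[493.4,33,72],C);print(p)
g=b.max(2); x,y=p.astype(int); 
cv2.circle(b,(x,y),2,(0,0,255),-1); cv2.imwrite('pics/w6m.png',b)
```

```text
[493.50769325  34.64044605 125.60277269] [ 0.62  0.23 -0.86  1.95  0.2   1.05  0.21] 120.05106642673204 28.00663014550994
[321.00298928 284.61504918]
```

View pics/w6m.png

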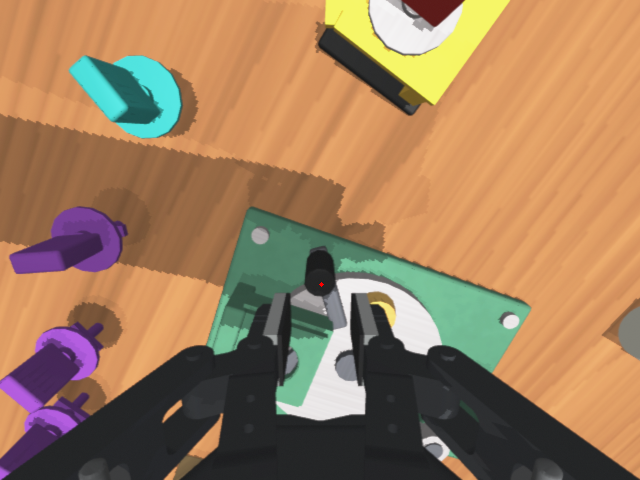

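The red mark on the predicted knob top (321,284) falls on the black knob's top, so the position is confirmed. I'll descend around it.

>>> move_arm:
  targets:
    - [0,0,0,0,-1.5,-10,-0.35]
    - [0,0,0,0,0,-12,-0.35]
    - [0,0,0,0,0,-12,-0.35]
    - [0,0,0,0,0,-12,-0.35]
    - [0,0,0,0,0,-8,-0.35]
    - [0,0,0,0,0,0,-0.5]
    - [0,0,0,0,0,0,-0.5]
    - [0,0,0,0,0,0,-0.5]

```text
time: 18.03
eef_pos: [493.6, 32.4, 71.7]
tool_rot: [1.567, 2.723, 0.0]
force: [0.4, -0.0, -0.2]
gripper_width: 20.8
finger_force: 0.0
```

Run:
```python
import numpy as np
c=np.array([557,-30]); r=89.5; 
a=np.radians(135.3-np.linspace(0,94,25)); P=c+r*np.c_[np.cos(a),np.sin(a)]
print(np.diff(P,axis=0).round(1).tolist())
```

```text
[[4.4, 4.2], [4.7, 3.9], [5.0, 3.6], [5.2, 3.2], [5.4, 2.8], [5.6, 2.5], [5.8, 2.1], [5.9, 1.7], [6.0, 1.3], [6.1, 0.9], [6.1, 0.4], [6.1, 0.0], [6.1, -0.4], [6.1, -0.8], [6.0, -1.2], [5.9, -1.6], [5.8, -2.0], [5.6, -2.4], [5.4, -2.8], [5.2, -3.2], [5.0, -3.5], [4.8, -3.8], [4.5, -4.2], [4.2, -4.5]]
```

>>> move_arm:
  targets:
    - [0,0,-2.5,4.4,4.2,0,-0.5]
    - [0,0,-2.5,4.7,3.9,0,-0.5]
    - [0,0,-2.5,5,3.6,0,-0.5]
    - [0,0,-2.5,5.2,3.2,0,-0.5]
    - [0,0,-2.5,5.4,2.8,0,-0.5]
    - [0,0,-2.5,5.6,2.5,0,-0.5]
    - [0,0,-2.5,5.8,2.1,0,-0.5]
    - [0,0,-2.5,5.9,1.7,0,-0.5]
    - [0,0,-2.5,6,1.3,0,-0.5]
    - [0,0,-2.5,6.1,0.9,0,-0.5]
    - [0,0,-2.5,6.1,0.4,0,-0.5]
    - [0,0,-2.5,6.1,0,0,-0.5]

```text
time: 19.03
eef_pos: [559.8, 59.4, 72.0]
tool_rot: [-2.22, -2.222, -0.0]
force: [-1.1, 0.9, -0.1]
gripper_width: 21.5
finger_force: 1.0
```

>>> move_arm:
  targets:
    - [0,0,-2.5,6.1,-0.4,0,-0.5]
    - [0,0,-2.5,6.1,-0.8,0,-0.5]
    - [0,0,-2.5,6,-1.2,0,-0.5]
    - [0,0,-2.5,5.9,-1.6,0,-0.5]
    - [0,0,-2.5,5.8,-2,0,-0.5]
    - [0,0,-2.5,5.6,-2.4,0,-0.5]
    - [0,0,-2.5,5.4,-2.8,0,-0.5]
    - [0,0,-2.5,5.2,-3.2,0,-0.5]
    - [0,0,-2.5,5,-3.5,0,-0.5]
    - [0,0,-2.5,4.8,-3.8,0,-0.5]
    - [0,0,0,0,0,0,-0.5]
    - [0,0,0,0,0,0,-0.5]

```text
time: 20.03
eef_pos: [615.9, 37.0, 72.0]
tool_rot: [2.646, 1.692, 0.001]
force: [-0.6, 0.5, 0.0]
gripper_width: 21.2
finger_force: 0.0
```

>>> move_arm:
  targets:
    - [0,0,0,2.3,-2.1,0,-0.5]
    - [0,0,0,2.2,-2.1,0,-0.5]
    - [0,0,0,1.5,-1.5,0,-0.5]
    - [0,0,0,0,0,0,-0.5]
    - [0,0,0,0,0,0,-0.5]

```text
time: 20.45
eef_pos: [621.6, 31.3, 71.5]
tool_rot: [-2.647, -1.692, 0.0]
force: [-0.2, 1.0, 0.0]
gripper_width: 21.6
finger_force: 0.6
```

>>> move_arm:
  targets:
    - [0,0,0,1.4,-1.4,0,-0.5]
    - [0,0,0,0,0,0,-0.5]
    - [0,0,0,0,0,0,-0.5]

```text
time: 20.7
eef_pos: [621.8, 31.2, 71.4]
tool_rot: [-2.645, -1.692, 0.002]
force: [-6.4, 3.0, 4.3]
gripper_width: 21.6
finger_force: 3.8
```

The force builds to 7 N while the TCP stays put, so this is the stop. One firmer nudge, then back off, open and rise.

>>> move_arm:
  targets:
    - [0,0,0,1.4,-1.4,0,-0.5]
    - [0,0,0,0,0,0,-0.5]
    - [0,0,0,0,0,0,-0.5]
    - [0,0,0,0,0,0,-0.5]

```text
time: 21.03
eef_pos: [621.9, 31.2, 71.4]
tool_rot: [-2.642, -1.692, 0.005]
force: [-12.5, 6.9, 8.2]
gripper_width: 21.5
finger_force: 7.0
```

>>> move_arm:
  targets:
    - [0,0,0,-2.8,2.4,0,-0.5]
    - [0,0,0,0,0,0,-0.4]
    - [0,0,0,0,0,0,-0.35]
    - [0,0,0,0,0,0,-0.35]
    - [0,0,0,0,0,10,-0.35]
    - [0,0,0,0,0,15,-0.35]
    - [0,0,0,0,0,25,-0.35]
    - [0,0,0,0,0,35,-0.35]
    - [0,0,0,0,0,35,-0.35]
    - [0,0,0,0,25,20,-0.35]
    - [0,0,0,-25,0,0,-0.35]
    - [0,0,0,0,0,0,-0.35]

```text
time: 22.03
eef_pos: [594.9, 58.3, 214.1]
tool_rot: [2.644, 1.695, 0.003]
force: [0.4, 0.3, -1.3]
gripper_width: 27.7
finger_force: 0.0
```

Run:
```python
from h import *
print(ctrl.read_state()['eef_pos'])
a=save('scene','s7.png'); t=save('top','t7.png')
cv2.imwrite('pics/c7.png',np.hstack([cv2.resize(a[160:310,220:440],(550,375),interpolation=2),cv2.resize(t[180:330,225:325],(250,375),interpolation=2)]))
```

```text
[594.88500017  58.30620648 214.0885569 ]
```

View pics/c7.png

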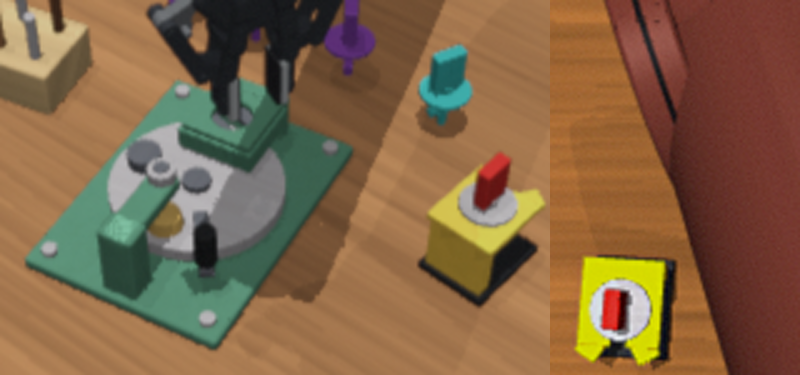

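The brass anvil sits under the punch guide at (165,220), the knob is at its stop at (205,245), and the pin hangs flat in the notch. The gripper is clear of everything, so I'll hand in.

```bash
python3 -c "
from station import ctrl
print(ctrl.hand_in())"
```

```text
the job is handed in; nothing more can be done
None
```

The job is handed in: the pin released after about 39–47° anticlockwise and hangs parked in the notch, the turntable is against its stop with the brass anvil under the punch guide, and the gripper is clear; the hand-in returned no verdict, so these are my own checks from the pictures and forces.

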